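# Lock a cool block on a shaker platform with a quarter-turn channel stop

### The job

Get the blue cool block ready for shaking: first push it back on the shaker platform until it lies fully home against the rear fence. Then take the loose stop with the orange grip, lower its nut lengthwise into the channel opposite the middle of the block, press it down against its spring and give it a quarter turn so that its arm points squarely at the block, and let it spring up so the nut's grooves catch the channel lips. Leave the things standing around where they are.

Things in the scene. Friction and masses are not known exactly. Their poses are not given: they have to be found in the camera images.
- shaker: Orbital shaker, white housing 250 x 270 mm, fixed to the bench, with a platform 216 x 240 mm whose surface is 100 mm above the bench. Origin: centre of its underside, at bench height; x points to the rear (from the channel toward the rear fence), y left, z up. The channel's axis is at x = -60 mm, the rear fence's front face at x = +85 mm.
- slot_mid (a point): Middle of the aluminium channel sunk flush in the platform, on its axis, level with the platform surface; axes as the shaker's. The channel runs along y, closed at y = +-114 mm. Slot 24 mm wide. Lips 3 mm thick; their edges beside the slot, 3 mm wide, turn down to 8 mm below the surface. Below the lips it is 49 mm wide; its floor is 27.5 mm below the surface.
- rear_fence (a point): Middle of the front face of the steel rear fence bar, at the platform surface; bar 14 mm high, axes as the shaker's. Side bars of the same height run forward from it for 68 mm, their inner faces at y = +-69.5 mm.
- block_center (a point): Centre of the blue cool block (14 mm above its underside): 86 mm along x, 126 mm along y, 28 mm high, about 0.27 kg, loose on the platform between the side bars, 20 to 38 mm short of the rear fence, its x axis to the rear. Tubes fixed in its rear half reach 24 mm above its top. Too wide to grasp: push the front face with shut fingers (under 5 N). Home, its centre is 43 mm in front of the fence face.
- cool_block: The same cool block; origin in the centre of its underside, axes as above.
- stop_grip (a point): Middle of the upright orange wing grip of the loose stop (0.13 kg): 44 mm along x, 12 mm thick along y, from 22 mm below to 18 mm above this point. x points along the stop's arm, z up. The stop starts standing on the bench, this point 76.5 mm up. Hub (20 mm across) and arm (12 mm wide) lie 22 to 34 mm below it. Locked, it is 46 mm above the platform surface.
- stop_nut (a point): Centre of the nut's top, 50.5 mm under the grip's middle. Steel nut 41 mm along x, 20 mm along y, 10 mm thick, on a stem 14 mm across. Lengthwise it passes the slot, crosswise it catches. Grooves in its top at x = +-13.5 mm, 7.4 mm wide, 3.5 mm deep, take the lips' turned-down edges. To turn, this point must be 9.5 to 13.5 mm below the platform surface; locked it is 4.5 mm below.
- stop_sole (a point): Underside of the stop's spring foot (34 x 18 mm), 76.5 mm under the grip's middle when not pressed. The spring gives 3 N at first and 0.8 N more per mm, travel 13 mm. Standing unpressed in the channel the grip's middle is 49 mm above the platform surface; pressed to turn, 41 to 37 mm (about 8 to 12 N); turned across and let go it springs up to 46 mm and locks.
- stop_bumper (a point): Centre of the black rubber bumper on the end of the stop's arm, 43 mm along x from the grip's axis, 22 mm lower than the grip's middle: upright roller 20 mm across, 24 mm high. Before the turn the arm may lie along the channel to either side. Locked, the bumper stands about 6 mm in front of the block.
- stop: The same loose stop; origin on the grip's axis 76.5 mm below the grip's middle, axes as the grip's.
- petri_center (a point): Centre of a petri dish, 90 mm across, 12 mm high, on the bench; a bystander.
- timer_center (a point): Centre of a white bench timer, 24 x 70 x 66 mm, standing on the bench; a bystander.
- tape_center (a point): Centre of a yellow roll of tape lying on the bench, 77 mm across, 19 mm high; a bystander.
Things that resemble listed ones, but are neither listed nor needed, are in the scene too. Leave any purple look-alike of the stop alone.

How it is judged:
On the way, in this order (a step that is already met when the one before it is completed fails the run):
1. The cool block lies home against the rear fence (x of block_center in the frame of shaker above 0.038 m and z of block_center in the frame of shaker below 0.118 m and angle between the x axis of block_center and the x axis of shaker, either way round below 0.06 rad), for 0.2 s.
2. The stop's nut is pressed down in the channel, below the lips (x of stop_grip in the frame of shaker between -0.065 and -0.055 m and z of stop_grip in the frame of shaker between 0.13 and 0.143 m), for 0.1 s.
At the end, for the whole second after the job is handed in: Block flat and square against the rear fence (4 mm, 0.06 rad). Stop upright in the channel, within 40 mm of the block's middle, arm pointing at the block within 0.2 rad, sprung up into the lips (grip's middle 44 to 47.7 mm above the platform). Both at rest (all of step 1 and x of stop_grip in the frame of shaker between -0.065 and -0.055 m and z of stop_grip in the frame of shaker between 0.144 and 0.1477 m and angle between the x axis of stop_grip and the x axis of shaker, either way round below 0.2 rad and x of stop_bumper in the frame of shaker above -0.024 m and angle between stop_grip's own z axis and vertical below 0.1 rad and y of stop_grip in the frame of block_center between -0.04 and 0.04 m and linear speed of each of stop, cool_block below 0.02 m/s); the robot touches nothing.
It fails at once if The cool block is tipped (angle between block_center's own z axis and vertical above 0.25 rad).
It fails at once if The petri dish is shoved away (distance of petri_center from where it was at the start of the episode above 0.03 m).
It fails at once if The timer is shoved away (distance of timer_center from where it was at the start of the episode above 0.03 m).
It fails at once if The roll of tape is shoved away (distance of tape_center from where it was at the start of the episode above 0.03 m).
It also fails if it takes over 72 s, if anything falls off the work surface, if the arm or the gripper's body presses on something with over 40 N, if the wrist force passes 120 N, or if a joint passes its speed limit or range.

### The arm

A 6-joint arm with a two-finger parallel gripper is mounted at the origin on a cart in front of the work surface, level with it; the furniture and walls round the work are solid. World frame = base frame: x ahead of the robot, y to its left, z up, the work surface at z = 0. Lengths are in m, angles in rad, forces in N, time in s.
With the tool pointing down it reaches from about 0.375 to 0.9 m from the base axis. Payload 3.1 kg.
Tool frame: the origin (TCP) lies midway between the tips of the shut fingers; the grasp point (between the pads) lies 19 mm behind it; x points along the fingers, z is the direction in which the jaws open and shut, and the axes are right-handed (so a half turn about x gives the same grasp; the last joint's range is limited). The gripper opens to 87 mm and grips with 3 to 60 N. Pads are 19 mm wide; open, the fingers measure 117 mm over their backs; the gripper's body (75 mm by 190 mm) begins 51 mm behind the grasp point.
Start: joints at [-1.448, 0.527, 1.433, -0, 1.181, -0.178], TCP at [0.185, -0.597, 0.223] pointing down, gripper open.
Joint ranges: [-3.08, 3.08], [-0.75, 2.2], [0.22, 2.44], [-1.43, 4.57], [0, 2.65], [-2.85, 2.85]. Speed limits (rad/s): [2.79, 2.79, 3.14, 3.14, 3.14, 3.14].

### API

Orientations are given as a unit quaternion [x, y, z, w].
In Python, from rig import robot, optics, workorder gives the robot as it stands.
- The arm moves only by the tool arm_command, never from a script. Its argument "plan" is a list of rows, each a list of 7 numbers: the shift along the tool's x, y, z in cm, then the turn, a rotation vector about the tool's x, y, z in rad, then the finger opening in cm, from 0 to 8.7. In form: [[x, y, z, ax, ay, az, gripper], ...]. A call has 1 to 12 rows; each row shifts and turns the pose as measured when the row begins, along the tool's axes as they then stand; what a row does not reach is not made up. A row lasts 1/8 s, in which the tool goes at most 62.5 mm and 10.7 degrees, less where a joint would pass 70% of its speed; a pose out of reach is approached as far as the arm can. A call with a gripper value outside its range is refused whole. The fingers move at their own pace and stop on an object; "grip_force" is the grip in N (left out, the last holds). Time passes only in rows, so rows that do not move let the fingers close. It gives the time, the measured TCP pose, the force and the opening at its end, in the units of the state.
- robot.get_obs(): the state, without advancing time (a new reading comes with each control period).
- optics.camera(name): name is "scene" or "top" or "wrist"; returns (picture, depth): 480x640x3 uint8, blue, green, red; 480x640 float32, m along the optical axis (not along the pixel's ray), 0 where there is no reading.
- optics.camera_info(name): a dict with "mtx" (3x3 intrinsics, pixels), "k1" (the pictures are not rectified: a ray, as slopes to the right and down, at radius r is drawn at 1 + k1 r^2 times it, then the intrinsics apply), "position" and "rotation" of the camera in the world; the wrist camera has in their place "tool_from_camera" (4x4, takes a point from camera to tool coordinates, whose origin is the TCP and whose axes are the tool frame's). Camera axes: x right, y down, z forward; pixel columns grow to the right and rows downward; lengths in m; the calibration is good to about 2 mm. A picture is of the moment at which its call begins: read the wrist's pose just before it. camera_info takes no time and is no camera call.
- workorder.hand_in(): hands the job in, once; it reports no verdict.
The state is a dict: "time": time; "q": joint angles; "joint_velocities": joint speeds; "joint_torque": joint torques, N m; "position": TCP position; "tool_rot": TCP orientation; "ft_force": force on the tool from outside, world axes, zero at the start; "moment": the same for the moment, N m; "grip_width": finger opening in m.
Only numpy, scipy, OpenCV 4.12 (cv2) and the standard library are available. Lean on these libraries where they do the work, as an engineer would, in place of code of your own. Each camera call takes 0.05 s, during which the arm holds its last target. There are 200 camera calls.

## Working session

There is one attempt and no reset: what is moved stays moved. The work goes in short steps, Python scripts to look and compute and a tool call to move; the robot and the scene stay as the last step left them, time stands still between calls to the robot, and variables do not carry over. Pictures are saved under pics/ and viewed, about 8 in all and at most 12, crops included, and the job is handed in when it is done.

Besides the shell and the picture viewer there is one more tool, called as a command line: name --pt "numbers of a row" for each row, then --argument value for the rest. arm_command: Moves the arm, as the interface text tells. Its arguments: {"type":"object","properties":{"plan":{"type":"array"},"grip_force":{"type":"number"}},"required":["plan"]}

```bash
mkdir -p pics; ls
cat > h.py <<'E'
import numpy as np, cv2
from rig import robot, optics, workorder
from scipy.spatial.transform import Rotation as R
def cam(name):
    o=robot.get_obs(); i=optics.camera_info(name); im,d=optics.camera(name)
    if name=="wrist":
        T=np.array(i["tool_from_camera"]); Rt=R.from_quat(o["tool_rot"]).as_matrix()
        Rc=Rt@T[:3,:3]; p=Rt@T[:3,3]+np.array(o["position"])
    else:
        Rc=np.array(i["rotation"]); p=np.array(i["position"])
        if Rc.shape!=(3,3): Rc=R.from_quat(Rc).as_matrix()
    return dict(im=im,d=d,K=np.array(i["mtx"]),k1=i["k1"],R=Rc,p=p)
def rays(c,uv):
    uv=np.asarray(uv,float).reshape(-1,1,2)
    n=cv2.undistortPoints(uv,c["K"],np.array([c["k1"],0,0,0.]))[:,0]
    return np.c_[n,np.ones(len(n))]
def onz(c,uv,z):
    r=rays(c,uv)@c["R"].T
    return c["p"]+r*((z-c["p"][2])/r[:,2])[:,None]
def cloud(c):
    v,u=np.nonzero(c["d"]>0); r=rays(c,np.c_[u,v])
    P=np.full(c["d"].shape+(3,),np.nan); P[v,u]=c["p"]+(r*c["d"][v,u][:,None])@c["R"].T
    return P
E
python3 - <<'E'
from h import *
print(robot.get_obs())
for n in ["scene","top"]:
    c=cam(n); print(n,c["p"],c["R"].tolist(),c["K"].tolist(),c["k1"]); cv2.imwrite(f"pics/{n}0.png",c["im"])
    np.save(f"{n}0.npy",c,allow_pickle=True)
E
```

```text
pics
{'time': 0.0, 'q': array([-1.44851935e+00,  5.28467850e-01,  1.43391569e+00,  3.20735131e-06,
        1.18137387e+00, -1.78481645e-01]), 'joint_velocities': array([-0.00036372,  0.00240763, -0.00033956, -0.00047593,  0.0001047 ,
       -0.0005091 ]), 'joint_torque': array([-5.16946620e-04, -4.40038097e+01, -1.76590472e+01,  6.30117743e-02,
        5.82283689e-02, -1.74608685e-04]), 'position': array([ 0.18510199, -0.59619193,  0.22156633]), 'tool_rot': array([ 0.42000758,  0.56978817, -0.41889377,  0.56873815]), 'ft_force': array([0.46381805, 0.55105345, 0.71225299]), 'moment': array([-0.01072387,  0.01018717, -0.01518824]), 'grip_width': 0.08698124913330053}
scene [-0.35535568 -0.52220354  1.08287312] [[0.47096353888554826, -0.6272530355420667, 0.620279754984526], [-0.8821525160083974, -0.33530212713670743, 0.33072559930802686], [0.0005324851687182885, -0.702941045138824, -0.7112479198694945]] [[576.7195857491799, 0.0, 321.37364873515713], [0.0, 576.7195857491799, 253.41464875551614], [0.0, 0.0, 1.0]] -0.07338732591595315
top [ 0.36088744 -0.0714447   1.58072268] [[-0.008777495072212132, -0.9944642184060403, 0.10470851870941893], [-0.9999606961648903, 0.008860096693675285, 0.00032374682501880303], [-0.0012496822337207253, -0.10470156157690375, -0.9945029016034455]] [[569.0615677001988, 0.0, 319.3231843906726], [0.0, 569.0615677001988, 243.69966173212504], [0.0, 0.0, 1.0]] -0.053707044749965634
```

View pics/top0.png

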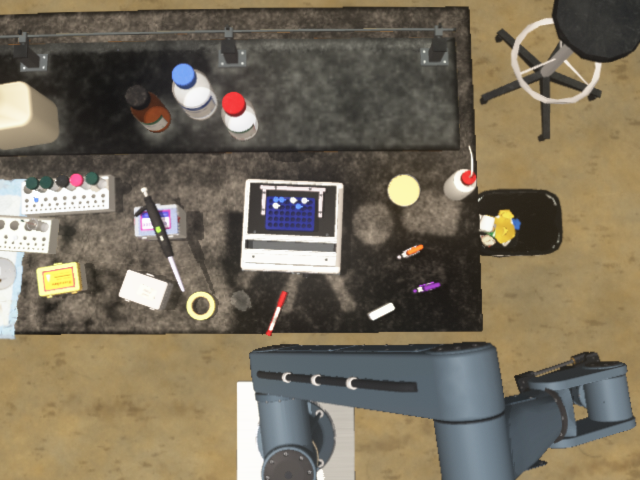

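View pics/scene0.png

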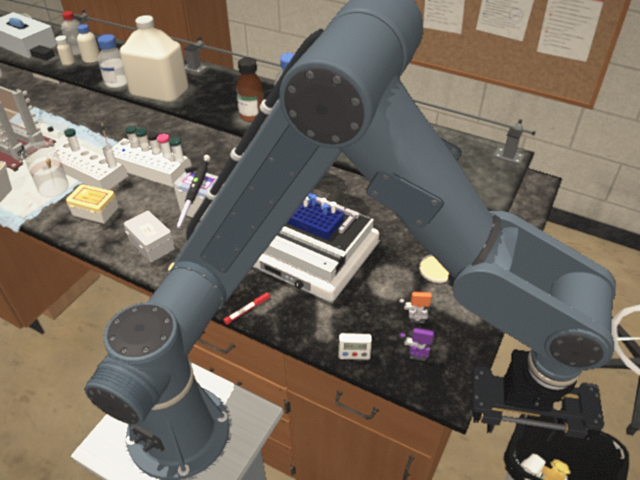

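The top view shows the shaker at about (293,226), with the blue block at (291,212) and the front to the bottom. The orange stop is at (411,252), the purple look-alike at (427,288), the timer at (381,312), the petri dish at (404,190) and the tape at (201,305).

```bash
cat >> h.py <<'E'
def hsvmask(im,lo,hi,box=None):
    m=cv2.inRange(cv2.cvtColor(im,cv2.COLOR_BGR2HSV),np.array(lo),np.array(hi))
    if box: k=np.zeros_like(m); x0,y0,x1,y1=box; k[y0:y1,x0:x1]=255; m&=k
    return m
def big(m):
    cs,_=cv2.findContours(m,cv2.RETR_EXTERNAL,cv2.CHAIN_APPROX_NONE); return max(cs,key=cv2.contourArea)
def rect(c,cnt,z):
    P=onz(c,cnt[:,0],z)[:,:2].astype(np.float32)*1000; r=cv2.minAreaRect(P); return np.round(r[0],1),np.round(r[1],1),round(r[2],2)
E
python3 - <<'E'
from h import *
c=np.load("top0.npy",allow_pickle=True).item(); P=cloud(c)
b=hsvmask(c["im"],[105,120,50],[130,255,255],(240,170,345,280)); b=cv2.morphologyEx(b,cv2.MORPH_CLOSE,np.ones((9,9)))
print("block",rect(c,big(b),.128))
w=hsvmask(c["im"],[0,0,170],[180,60,255],(235,170,350,280)); print("house",rect(c,big(w),.09))
o=hsvmask(c["im"],[3,150,120],[18,255,255],(390,235,435,270)); print("grip",rect(c,big(o),.0945), np.nanmean(P[o>0],0))
p=hsvmask(c["im"],[125,80,50],[160,255,255],(400,270,450,300)); print("purple",rect(c,big(p),.0945))
for u,v in [(293,250),(293,243),(293,235),(293,258),(293,212),(293,187)]: print(u,v,P[v,u].round(4),c["im"][v,u])
cv2.imwrite("pics/crop.png",np.hstack([cv2.resize(c["im"][170:285,235:350],(460,460),interpolation=cv2.INTER_CUBIC),cv2.resize(c["im"][235:305,385:455],(330,330)).repeat(1,0)[:330] if 0 else cv2.copyMakeBorder(cv2.resize(c["im"][235:305,385:455],(330,330),interpolation=cv2.INTER_CUBIC),0,130,0,0,0)]))
E
```

```text
block (array([593.9,   4.5]), array([124.8,  86.5]), 86.94)
house (array([566.3,   2. ]), array([262.7, 244.5]), 87.15)
grip (array([ 500.8, -320.8]), array([15. , 46.2]), 19.96) [ 0.5011932  -0.32300923  0.08795287]
purple (array([ 404. , -357.4]), array([22.3, 56.4]), 14.54)
293 250 [ 0.5007 -0.0021  0.102 ] [191 200 206]
293 243 [ 0.5221 -0.0008  0.0734] [119 122 123]
293 235 [ 0.5403 -0.0022  0.1006] [202 214 221]
293 258 [ 0.4798 -0.002   0.1004] [249 252 253]
293 212 [ 0.5995 -0.0029  0.1114] [88 52 52]
293 187 [ 0.6638 -0.0036  0.1213] [220 223 235]
```

View pics/crop.png

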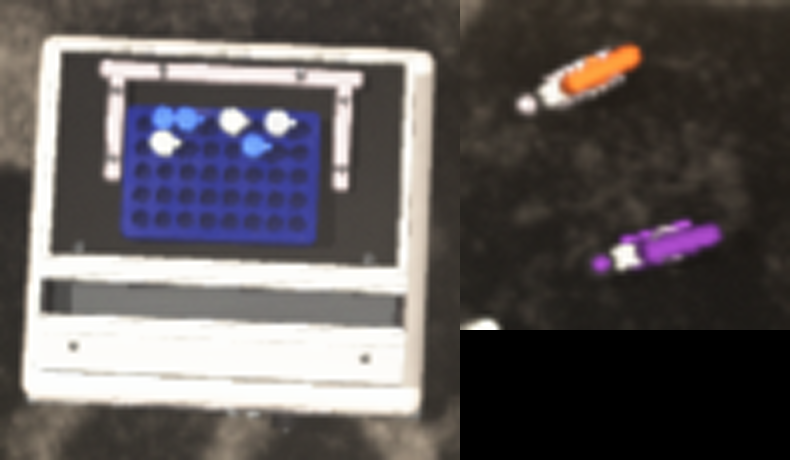

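The crop shows the block short of the fence, between the side bars, with the slot below it. The orange stop's arm points down-left, toward +y. Next I'll work out the tool axes.

```bash
cat >> h.py <<'E'
def go(x,y,z,jaw=None,o=None):
    """print tool-frame move (cm) and turn about tool x to bring jaw axis (tool z) to world angle jaw deg (mod 180)"""
    o=o or robot.get_obs(); M=R.from_quat(o["tool_rot"]).as_matrix()
    d=M.T@(np.array([x,y,z])-o["position"])*100
    ja=np.degrees(np.arctan2(M[1,2],M[0,2]))
    print("t",round(o["time"],2),"pos",np.round(o["position"],4),"jaw",round(ja,2),"tilt",np.round(M[:2,0],3),"q",np.round(o["q"],2),"F",np.round(o["ft_force"],1),"w",round(o["grip_width"],4))
    t=None if jaw is None else (jaw-ja+90)%180-90
    print(" d_cm",d.round(2),"turn_x rad",None if t is None else round(-np.radians(t),3))
E
python3 - <<'E'
from h import *
go(.50,-.32,.25,20); go(.50,0,.2,87)
print(optics.camera_info("wrist"))
E
```

```text
t 0.1 pos [ 0.1851 -0.5963  0.2217] jaw -72.76 tilt [-0.     0.002] q [-1.45  0.53  1.43 -0.    1.18 -0.18] F [-0.3 -1.1 -0.8] w 0.0872
 d_cm [ -2.79  38.26 -17.06] turn_x rad 1.523
t 0.1 pos [ 0.1851 -0.5963  0.2217] jaw -72.76 tilt [-0.     0.002] q [-1.45  0.53  1.43 -0.    1.18 -0.18] F [-0.3 -1.1 -0.8] w 0.0872
 d_cm [  2.27  47.74 -47.61] turn_x rad 0.353
{'mtx': array([[411.095777  ,   0.        , 321.39185153],
       [  0.        , 411.095777  , 236.28809556],
       [  0.        ,   0.        ,   1.        ]]), 'k1': -0.05556416567930389, 'tool_from_camera': array([[-7.83704965e-04, -2.65405062e-01,  9.64136681e-01,
        -1.62811220e-01],
       [-1.48387436e-04, -9.64136935e-01, -2.65405253e-01,
         7.26764084e-02],
       [ 9.99999682e-01, -3.51065184e-04,  7.16216127e-04,
         1.39299100e-03],
       [ 0.00000000e+00,  0.00000000e+00,  0.00000000e+00,
         1.00000000e+00]])}
```

arm_command --pt "0 4.35 -4.35 0 0 0 0" --pt "0 4.35 -4.35 0 0 0 0" --pt "0 4.35 -4.35 0 0 0 0" --pt "0 4.35 -4.35 0 0 0 0" --pt "0 4.35 -4.35 0 0 0 0" --pt "0 4.35 -4.35 0 0 0 0" --pt "0 4.35 -4.35 0 0 0 0" --pt "0 4.35 -4.35 0 0 0 0" --pt "0 4.35 -4.35 0 0 0 0" --pt "0 4.35 -4.35 0 0 0 0" --pt "0 0 0 0.176 0 0 0" --pt "0 0 0 0.176 0 0 0" --grip_force 20

```text
time: 1.6
position: [0.4774, -0.0414, 0.2191]
tool_rot: [0.516, 0.484, -0.515, 0.484]
ft_force: [-0.0, -0.1, 0.1]
grip_width: 0.0003
```

Run:
```python
from h import *
go(.515,.003,.2,87)
c=cam("wrist"); np.save("w1.npy",c,allow_pickle=True); cv2.imwrite("pics/w1.png",c["im"])
```

```text
t 1.6 pos [ 0.4774 -0.0414  0.2191] jaw -93.6 tilt [0.001 0.002] q [-0.32  0.34  1.79  0.    1.01  1.31] F [-0.  -0.1  0.1] w 0.0003
 d_cm [ 1.92  3.47 -4.66] turn_x rad -0.011
```

View pics/w1.png

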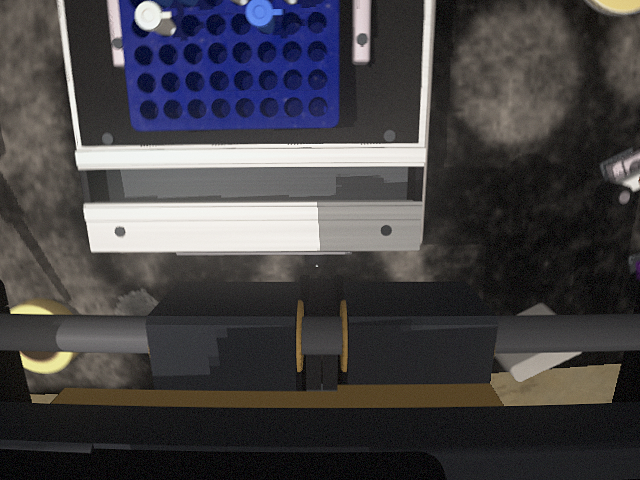

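The wrist view shows the slot running at about rows 167–203, the block's front edge at row 128, and the side bars at u≈118 and u≈362.

```bash
cat > slot.py <<'E'
from h import *
def slot(c,z=.1,show=True):
    """edges of slot from white->dark transitions near nominal slot rows, on plane z"""
    g=cv2.cvtColor(c["im"],cv2.COLOR_BGR2GRAY).astype(int); U=[];L=[]
    for u in range(130,300,5):
        col=g[140:240,u]
        br=np.nonzero(col>150)[0]
        gap=np.argmax(np.diff(br)); U.append((u,140+br[gap]+.5)); L.append((u,140+br[gap+1]-.5))
    return onz(c,U,z),onz(c,L,z)
if __name__=="__main__":
    c=np.load("w1.npy",allow_pickle=True).item()
    A,B=slot(c); pa=np.polyfit(A[:,1],A[:,0],1); pb=np.polyfit(B[:,1],B[:,0],1)
    print("edges x at y=0",pa[1],pb[1],"yaw deg",np.degrees(np.arctan([-pa[0],-pb[0]])))
    b=hsvmask(c["im"],[105,120,50],[130,255,255],(100,60,400,140)); b=cv2.morphologyEx(b,cv2.MORPH_CLOSE,np.ones((15,15)))
    cn=big(b)[:,0]; F=[(u,cn[cn[:,0]==u,1].max()+.5) for u in range(150,320,5)]
    for z in (.128,): Q=onz(c,F,z); pf=np.polyfit(Q[:,1],Q[:,0],1); print("front top",z,pf[1],np.degrees(np.arctan(-pf[0])))
    e=[cn[cn[:,1]==v,0] for v in range(70,120,5)]
    l=onz(c,[(x.min(),70+5*i) for i,x in enumerate(e)],.128); r=onz(c,[(x.max()+1,70+5*i) for i,x in enumerate(e)],.128)
    print("block L/R",l[[0,-1]].round(4),r[[0,-1]].round(4))
    # lip ends (platform y ends), side bar inner tops, housing
    print("lip ends",onz(c,[(76,158),(426,158)],.1).round(4)); print("bars inner",onz(c,[(124,50),(354,50)],.114).round(4))
E
python3 slot.py
```

```text
edges x at y=0 0.5249155170832609 0.500801146265888 yaw deg [-3.0681968  -3.24079659]
front top 0.128 0.5505396356202484 -2.957486227024528
block L/R [[0.5894 0.0668 0.128 ]
 [0.5636 0.0675 0.128 ]] [[ 0.5801 -0.06    0.128 ]
 [ 0.5548 -0.058   0.128 ]]
lip ends [[ 0.5397  0.1234  0.1   ]
 [ 0.5236 -0.1167  0.1   ]]
bars inner [[ 0.6031  0.0712  0.114 ]
 [ 0.5928 -0.0698  0.114 ]]
```

arm_command --pt "0 4.45 0 0 0 0 0" --pt "0 0 -4.9 -0.01 0 0 0" --pt "0 0 0 0 0 0 0" --pt "4.0 0 0 0 0 0 0" --pt "3.0 0 0 0 0 0 0" --pt "2.0 0 0 0 0 0 0" --pt "1.0 0 0 0 0 0 0" --pt "0 0 0 0 0 0 0"

```text
time: 2.65
position: [0.5261, 0.0024, 0.116]
tool_rot: [0.511, 0.489, -0.511, 0.489]
ft_force: [0.3, 0.9, -0.1]
grip_width: 0.0001
```

Run:
```python
from h import *
go(.5615,.0035,.115,86.9)
```

```text
t 2.65 pos [0.5261 0.0024 0.116 ] jaw -92.55 tilt [0.001 0.001] q [-0.21  0.55  1.78  0.    0.81  1.41] F [ 0.3  0.9 -0.1] w 0.0001
 d_cm [ 0.11  3.53 -0.26] turn_x rad 0.01
```

arm_command --pt "0 0.7 -0.1 0 0 0 0" --pt "0 0.5 -0.1 0 0 0 0" --pt "0 0.5 0 0 0 0 0" --pt "0 0.4 0 0 0 0 0" --pt "0 0.4 0 0 0 0 0" --pt "0 0.3 0 0 0 0 0" --pt "0 0.2 0 0 0 0 0"

```text
time: 3.52
position: [0.5565, 0.0031, 0.1178]
tool_rot: [-0.51, -0.49, 0.511, -0.488]
ft_force: [-2.7, -0.2, 1.6]
grip_width: 0.0005
```

arm_command --pt "0.2 0.3 0 0 0 0 0" --pt "0 0.2 0 0 0 0 0" --pt "0 0.1 0 0 0 0 0"

```text
time: 3.9
position: [0.5586, 0.0034, 0.1157]
tool_rot: [-0.508, -0.493, 0.513, -0.486]
ft_force: [-3.9, -0.2, 3.7]
grip_width: 0.0006
```

```bash
cat > blk.py <<'E'
from h import *
S=np.array([.573,.001]); a=np.radians(-3.1); ex=np.array([np.cos(a),np.sin(a)]); ey=np.array([-ex[1],ex[0]])
def sh(P): d=np.atleast_2d(P)[:,:2]-S; return np.c_[d@ex,d@ey]
if __name__=="__main__":
    go(.56,.003,.115,86.9)
    for n in ("wrist","top"):
        c=cam(n); cv2.imwrite(f"pics/{n}_b.png",c["im"])
        b=hsvmask(c["im"],[105,120,30],[130,255,255],(100,20,450,300) if n=="wrist" else (240,170,345,280)); k=15 if n=="wrist" else 9
        cn=big(cv2.morphologyEx(b,cv2.MORPH_CLOSE,np.ones((k,k)))); q=sh(onz(c,cn[:,0],.128))
        print(n,"rect",rect(c,cn,.128),"shaker x",np.percentile(q[:,0],[1,99]).round(4),"y",np.percentile(q[:,1],[1,99]).round(4))
E
python3 blk.py
```

```text
t 3.9 pos [0.5586 0.0034 0.1157] jaw -92.42 tilt [-0.011  0.002] q [-0.19  0.59  1.69 -0.    0.87  1.42] F [-3.9 -0.2  3.7] w 0.0006
 d_cm [0.07 0.14 0.03] turn_x rad 0.012
wrist rect (array([611.6,   8.4]), array([117.7,  91. ]), 87.6) shaker x [-0.0063  0.0841] y [-0.0493  0.0685]
top rect (array([574., -53.]), array([3.3, 9. ]), 71.31) shaker x [0.     0.0081] y [-0.056  -0.0512]
```

View pics/wrist_b.png

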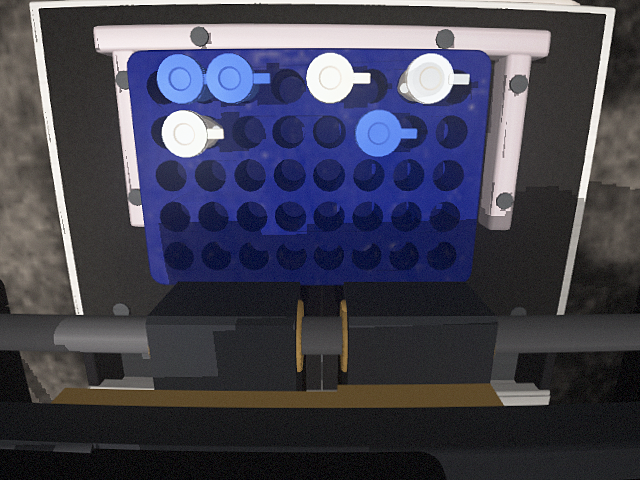

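The block's rear edge is at row 50, right at the fence bar's face. I'll check this numerically.

Run:
```python
from blk import *
c=cam("wrist")
print("rear",sh(onz(c,[(200,51),(315,51),(420,51)],.128)).round(4),"front",sh(onz(c,[(180,284),(460,281)],.128)).round(4))
print("fence top front edge",sh(onz(c,[(115,51),(510,54)],.114)).round(4), "rear top edge",sh(onz(c,[(200,27),(430,29)],.114)).round(4))
```

```text
rear [[ 0.0827  0.0427]
 [ 0.0828  0.0035]
 [ 0.0834 -0.0322]] front [[-0.0027  0.0562]
 [-0.0002 -0.0543]]
fence top front edge [[ 0.085   0.0789]
 [ 0.0855 -0.0694]] rear top edge [[ 0.0931  0.0461]
 [ 0.0933 -0.0385]]
```

arm_command --pt "0 0.35 0 0 0 0 0" --pt "0 0.35 0 0 0 0 0"

```text
time: 4.3
position: [0.5586, 0.0035, 0.1155]
tool_rot: [-0.504, -0.497, 0.516, -0.482]
ft_force: [-9.3, -1.2, 8.3]
grip_width: 0.0002
```

arm_command --pt "0 0.4 0 0 0 0 0" --pt "0 0.4 0 0 0 0 0"

```text
time: 4.55
position: [0.5584, 0.0035, 0.1154]
tool_rot: [-0.499, -0.502, 0.521, -0.478]
ft_force: [-10.8, -0.8, 10.5]
grip_width: 0.0005
```

It doesn't move at 10 N, so it is home. Backing off.

arm_command --pt "0 -1.0 0 0 0 0 0" --pt "0 -2.0 0 0 0 0 0" --pt "-1 -2.0 0 0 0 0 0" --pt "-6 0 0 0 0 0 8.7" --pt "-6 0 0 0 0 0 8.7" --pt "0 0 0 0 0 0 8.7"

```text
time: 5.3
position: [0.5204, 0.0041, 0.2513]
tool_rot: [-0.505, -0.495, 0.516, -0.484]
ft_force: [1.1, -0.1, -0.0]
grip_width: 0.0228
```

Run:
```python
from blk import *
go(.47,-.31,.25,20)
c=cam("wrist"); cv2.imwrite("pics/w3.png",c["im"])
b=hsvmask(c["im"],[105,120,30],[130,255,255],(60,0,450,400)); cn=big(cv2.morphologyEx(b,cv2.MORPH_CLOSE,np.ones((15,15))))[:,0]
F=sh(onz(c,[(u,cn[cn[:,0]==u,1].max()+.5) for u in range(cn[:,0].min()+15,cn[:,0].max()-15,5)],.128))
p=np.polyfit(F[:,1],F[:,0],1);print("front x",p[1],"yaw rel",-p[0],"y",F[[0,-1],1])
```

```text
t 5.3 pos [0.5204 0.0041 0.2513] jaw -92.37 tilt [-0.023  0.001] q [-0.2   0.36  1.64 -0.    1.16  1.41] F [ 1.1 -0.1 -0. ] w 0.0228
 d_cm [ 0.22 -3.74 31.59] turn_x rad 1.18
front x -0.0027270947700672823 yaw rel 0.012088510173567773 y [ 0.06195026 -0.05100322]
```

arm_command --pt "0 0 0 0 0 0.023 8.7" --pt "0 0.15 6 0 0 0 8.7" --pt "0 0.15 6 0 0 0 8.7" --pt "0 0.15 6 0 0 0 8.7" --pt "0 0.15 6 0 0 0 8.7" --pt "0 0.15 6 0 0 0 8.7" --pt "0 0.15 6 0 0 0 8.7" --pt "0 0 0 -0.18 0 0 8.7" --pt "0 0 0 -0.18 0 0 8.7" --pt "0 0 0 -0.18 0 0 8.7" --pt "0 0 0 -0.18 0 0 8.7" --pt "0 0 0 -0.18 0 0 8.7"

```text
time: 6.85
position: [0.5059, -0.3624, 0.2217]
tool_rot: [0.241, 0.675, -0.232, 0.657]
ft_force: [1.1, -0.0, 0.1]
grip_width: 0.0869
```

arm_command --pt "0 0 0 -0.18 0 0 8.7" --pt "0 0 0 -0.18 0 0 8.7" --pt "0 0 0 -0.18 0 0 8.7" --pt "0 0 0 -0.18 0 0 8.7" --pt "0 0 0 -0.18 0 0 8.7" --pt "0 0 0 -0.18 0 0 8.7" --pt "0 0 0 0 0 0 8.7"

```text
time: 7.72
position: [0.5008, -0.3573, 0.2049]
tool_rot: [-0.137, 0.699, 0.166, 0.682]
ft_force: [1.1, 0.5, 0.1]
grip_width: 0.0869
```

```bash
cat >> h.py <<'E'
def upright(o=None):
    o=o or robot.get_obs(); Ro=R.from_quat(o["tool_rot"]); x=Ro.apply([1,0,0])
    v=np.cross(x,[0,0,-1]); print(" upright rotvec (tool)",Ro.inv().apply(v).round(3))
E
python3 - <<'E'
from h import *
go(.5008,-.3208,.2,20); upright()
c=cam("wrist"); np.save("w4.npy",c,allow_pickle=True); cv2.imwrite("pics/w4.png",c["im"])
E
```

```text
t 7.72 pos [ 0.5008 -0.3573  0.2049] jaw 24.72 tilt [-0.032  0.035] q [-0.8   0.55  1.44  0.    1.2  -1.23] F [1.1 0.5 0.1] w 0.0869
 d_cm [0.62 3.29 1.54] turn_x rad 0.082
 upright rotvec (tool) [-0.    -0.014 -0.045]
```

View pics/w4.png

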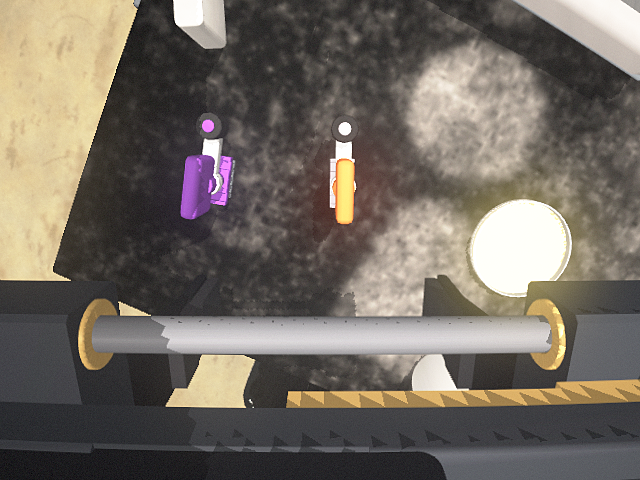

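The orange grip is at (344,190), with its bumper at (344,128) and the arm pointing up in the image. The purple stop is at (205,180) and the petri dish at (520,247).

```bash
cat > grip.py <<'E'
from h import *
def grip(c,z,box=None):
    m=hsvmask(c["im"],[3,120,100],[20,255,255],box); cn=big(m); return rect(c,cn,z),cn
if __name__=="__main__":
    c=np.load("w4.npy",allow_pickle=True).item()
    for z in (.0945,.09): print(z,grip(c,z,(310,140,380,240))[0])
    P=onz(c,[(344,129)],.0665); print("bumper top",P.round(4))
    P=onz(c,[(505+16,247)],.012); print("petri",P.round(4))
    go(.501,-.321,.0625+.006,20)
E
python3 grip.py
```

```text
0.0945 (array([ 499.4, -323.5]), array([14.8, 43.9]), 25.64)
0.09 (array([ 499.8, -323.9]), array([15. , 44.6]), 25.64)
bumper top [[ 0.4829 -0.2846  0.0665]]
petri [[ 0.6739 -0.3078  0.012 ]]
t 7.78 pos [ 0.5007 -0.3572  0.2048] jaw 24.67 tilt [-0.032  0.036] q [-0.8   0.55  1.44  0.    1.2  -1.23] F [ 0.7 -0.5 -0.3] w 0.0868
 d_cm [13.75  2.65  1.74] turn_x rad 0.082
```

arm_command --pt "0 0 0 0 -0.014 -0.045 6" --pt "0 0 0 0 0 0 6"

```text
time: 8.02
position: [0.5002, -0.3568, 0.2029]
tool_rot: [-0.148, 0.692, 0.15, 0.691]
ft_force: [-0.8, -0.8, -0.2]
grip_width: 0.0744
```

Run:
```python
from grip import *
go(.4995,-.3235,.0625,24.5); upright()
print(grip(cam("wrist"),.0945,(280,120,420,260))[0])
```

```text
t 8.03 pos [ 0.5002 -0.3568  0.2029] jaw 24.34 tilt [-0.001  0.002] q [-0.8   0.54  1.48  0.    1.13 -1.23] F [-0.8 -0.8 -0.2] w 0.0744
 d_cm [14.04  3.03  1.31] turn_x rad -0.003
 upright rotvec (tool) [ 0.    -0.001 -0.002]
(array([ 499.2, -322.6]), array([15.2, 44.6]), 24.63)
```

arm_command --pt "0 3.05 1.3 0 0 0 5" --pt "0 0 0 0 0 0 5" --pt "4 0 0 0 0 0 5" --pt "3 0 0 0 0 0 5"

```text
time: 8.57
position: [0.5036, -0.3284, 0.1345]
tool_rot: [-0.15, 0.69, 0.145, 0.693]
ft_force: [0.7, -0.8, 0.0]
grip_width: 0.05
```

Run:
```python
from grip import *
go(.4992,-.3228,.0625,24.5); upright()
c=cam("wrist"); print(grip(c,.0945,(200,100,450,400))[0]); cv2.imwrite("pics/w5.png",c["im"])
```

```text
t 8.57 pos [ 0.5036 -0.3284  0.1345] jaw 24.09 tilt [ 0.007 -0.007] q [-0.76  0.6   1.58 -0.    0.95 -1.18] F [ 0.7 -0.8  0. ] w 0.05
 d_cm [ 7.19  0.76 -0.2 ] turn_x rad -0.007
 upright rotvec (tool) [-0.     0.003  0.009]
(array([ 494.7, -321.4]), array([22.4, 48.6]), 22.41)
```

arm_command --pt "0 0.75 -0.2 0 0 0.009 4.5" --pt "3 0 0 0 0 0 4.5" --pt "2 0 0 0 0 0 4.5" --pt "1.5 0 0 0 0 0 4.5" --pt "0.6 0 0 0 0 0 4.5"

```text
time: 9.25
position: [0.5001, -0.3253, 0.0627]
tool_rot: [-0.147, 0.69, 0.146, 0.694]
ft_force: [-0.1, 0.7, -0.9]
grip_width: 0.045
```

Run:
```python
from h import *
go(.4992,-.3228,.0625,24.5); upright()
```

```text
t 9.25 pos [ 0.5001 -0.3253  0.0627] jaw 23.91 tilt [ 0.005 -0.001] q [-0.77  0.71  1.63  0.    0.8  -1.19] F [-0.1  0.7 -0.9] w 0.045
 d_cm [0.02 0.27 0.02] turn_x rad -0.01
 upright rotvec (tool) [-0.     0.005  0.003]
```

arm_command --pt "0 0.25 0 0 0.005 0.003 4.5" --pt "0 0 0 0 0 0 0.8" --pt "0 0 0 0 0 0 0.8" --pt "0 0 0 0 0 0 0.8" --pt "0 0 0 0 0 0 0.8" --pt "-2 0 0 0 0 0 0.8" --pt "-4 0 0 0 0 0 0.8" --pt "-6 0 0 0 0 0 0.8" --pt "-6 0 0 0 0 0 0.8" --pt "0 0 0 0 0 0 0.8" --grip_force 45

```text
time: 10.5
position: [0.4991, -0.323, 0.2482]
tool_rot: [-0.146, 0.692, 0.147, 0.691]
ft_force: [0.9, 0.2, -1.2]
grip_width: 0.0115
```

Run:
```python
from h import *
go(.513,.004,.23,-3.1); upright()
c=cam("wrist"); np.save("w6.npy",c,allow_pickle=True); cv2.imwrite("pics/w6.png",c["im"])
```

```text
t 10.5 pos [ 0.4991 -0.323   0.2482] jaw 23.9 tilt [-0.001  0.   ] q [-0.76  0.46  1.48 -0.    1.2  -1.18] F [ 0.9  0.2 -1.2] w 0.0115
 d_cm [ 1.84 29.33 14.52] turn_x rad 0.471
 upright rotvec (tool) [ 0.    -0.001 -0.001]
```

View pics/w6.png

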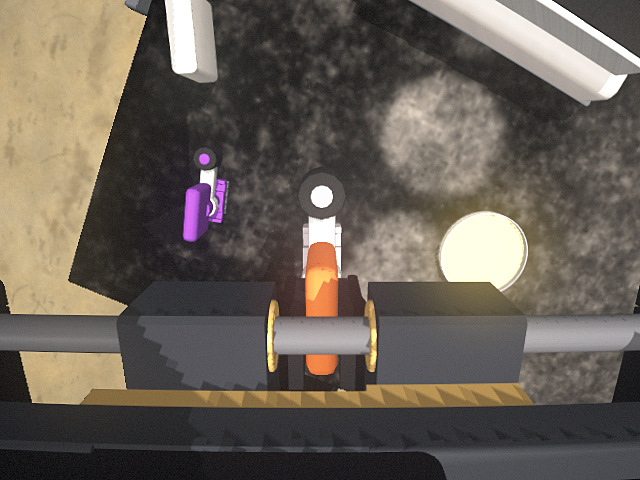

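Held: the orange grip is between the fingers and the bumper is at (321,195), with the arm along tool y.

arm_command --pt "0 4.9 2.42 0 0 0 0.8" --pt "0 4.9 2.42 0 0 0 0.8" --pt "0 4.9 2.42 0 0 0 0.8" --pt "0 4.9 2.42 0 0 0 0.8" --pt "0 4.9 2.42 0 0 0 0.8" --pt "0 4.9 2.42 0 0 0 0.8" --pt "0 0 0 0.157 0 0 0.8" --pt "0 0 0 0.157 0 0 0.8" --pt "0 0 0 0.157 0 0 0.8" --pt "0 0 0 0 0 0 0.8"

```text
time: 11.8
position: [0.4961, 0.0212, 0.2255]
tool_rot: [0.03, 0.725, -0.018, 0.688]
ft_force: [-0.3, -0.6, -1.2]
grip_width: 0.0119
```

Run:
```python
from h import *
go(.513,.004,.23,-3.1); upright()
c=cam("wrist"); np.save("w7.npy",c,allow_pickle=True); cv2.imwrite("pics/w7.png",c["im"])
```

```text
t 11.8 pos [0.4961 0.0212 0.2255] jaw -3.88 tilt [-0.051  0.02 ] q [-0.19  0.37  1.71  0.01  1.11 -0.13] F [-0.3 -0.6 -1.2] w 0.0119
 d_cm [-0.57 -1.59  1.78] turn_x rad -0.014
 upright rotvec (tool) [ 0.    -0.052 -0.016]
```

View pics/w7.png

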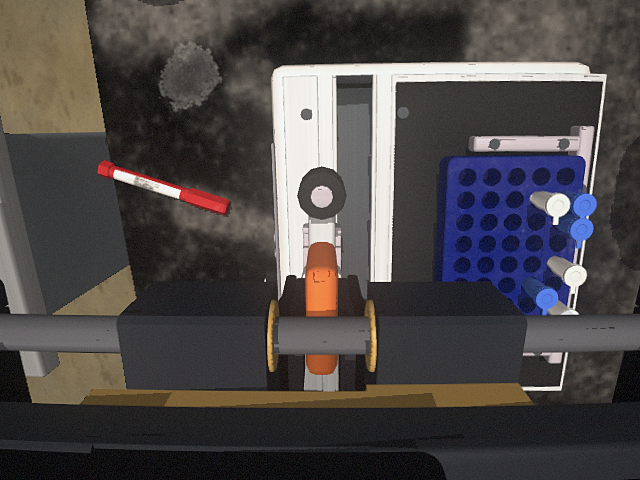

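The view shows the slot at u≈337–373 (rows 80–280), with the bumper at (321,195) left of it. I'll correct the tilt and offset, then measure the bumper against the slot in one view.

arm_command --pt "0 0 0 -0.014 -0.052 -0.016 0.8" --pt "0 0 0 0 0 0 0.8" --pt "0 -1.6 1.75 0 0 0 0.8" --pt "0 0 0 0 0 0 0.8"

```text
time: 12.35
position: [0.5133, 0.0024, 0.2232]
tool_rot: [0.017, 0.708, -0.017, 0.706]
ft_force: [0.6, 0.7, -1.5]
grip_width: 0.0118
```

```bash
cat > al.py <<'E'
from h import *
def run(name=None):
    c=cam("wrist"); o=robot.get_obs(); Ro=R.from_quat(o["tool_rot"])
    if name: cv2.imwrite(name,c["im"])
    g=cv2.cvtColor(c["im"],cv2.COLOR_BGR2GRAY).astype(int); L=[];Rr=[]
    for v in range(20,150,5):
        br=np.nonzero(g[v,230:470]>150)[0]+230
        if len(br)<10: continue
        gaps=np.diff(br); k=[i for i in range(len(gaps)) if 18<gaps[i]<80]
        if len(k)!=1: continue
        k=k[0]; L.append((br[k]+.5,v)); Rr.append((br[k+1]-.5,v))
    a,b=onz(c,L,.1),onz(c,Rr,.1); pa=np.polyfit(a[:,1],a[:,0],1); pb=np.polyfit(b[:,1],b[:,0],1)
    print(len(L),"slot x(y=0)",pa[1].round(4),pb[1].round(4),"slope",pa[0].round(4),pb[0].round(4))
    # bumper: dark disc around white centre
    m=((g>35)&(g<95)).astype(np.uint8)[110:280,250:400]; 
    w=(g>170).astype(np.uint8); w[:150]=0;w[225:]=0;w[:,:295]=0;w[:,350:]=0
    n,lab,st,ce=cv2.connectedComponentsWithStats(w); i=[j for j in range(1,n) if 150<st[j,4]<700]
    for j in i: 
        P=onz(c,[ce[j]],o["position"][2]+.0038)[0]; t=Ro.inv().apply(P-o["position"])*1000
        mid=(pa[1]+pb[1])/2+(pa[0]+pb[0])/2*P[1]
        print("bumper px",ce[j].round(1),st[j,4],"world",P.round(4),"tool mm",t.round(1),"slot axis x there",mid.round(4))
    o2=o["position"]; print("slot axis x at tcp y",((pa[1]+pb[1])/2+(pa[0]+pb[0])/2*o2[1]).round(4))
if __name__=="__main__":
    go(.513,.004,.23,-3.1); upright(); run("pics/w8.png")
E
python3 al.py
```

```text
t 12.35 pos [0.5133 0.0024 0.2232] jaw -2.77 tilt [-0.003  0.001] q [-0.21  0.38  1.71  0.    1.06 -0.17] F [ 0.6  0.7 -1.5] w 0.0118
 d_cm [-0.68  0.16 -0.04] turn_x rad 0.006
 upright rotvec (tool) [ 0.    -0.003 -0.001]
21 slot x(y=0) 0.5001 0.5243 slope 0.0518 0.0535
bumper px [298. 185.] 478 world [0.5073 0.0507 0.2267] tool mm [-3.7 47.2 -6.9] slot axis x there 0.5149
bumper px [344.4 185. ] 666 world [0.5254 0.0498 0.2267] tool mm [-3.8 47.2 11.1] slot axis x there 0.5148
bumper px [321.4 196.2] 362 world [0.5162 0.0458 0.2267] tool mm [-3.7 42.8  2.2] slot axis x there 0.5146
slot axis x at tcp y 0.5124
```

```bash
sed -i 's/c=cam("wrist"); o=robot.get_obs()/o=robot.get_obs(); c=cam("wrist")/' al.py; sed -i 's/w\[:150\]=0;w\[225:\]=0;w\[:,:295\]=0;w\[:,350:\]=0/w[:180]=0;w[212:]=0;w[:,:306]=0;w[:,337:]=0/' al.py; python3 al.py; python3 al.py
```

```text
t 12.4 pos [0.512  0.0032 0.2229] jaw -2.76 tilt [-0.006  0.002] q [-0.21  0.38  1.71  0.    1.06 -0.16] F [ 0.   0.9 -1.9] w 0.0117
 d_cm [-0.71  0.08  0.09] turn_x rad 0.006
 upright rotvec (tool) [ 0.    -0.006 -0.002]
21 slot x(y=0) 0.4999 0.5246 slope 0.055 0.0534
bumper px [321.4 196.2] 362 world [0.5149 0.0467 0.2267] tool mm [-3.7 43.5  0.8] slot axis x there 0.5148
slot axis x at tcp y 0.5124
t 12.45 pos [0.5112 0.0037 0.2228] jaw -2.74 tilt [-0.007  0.002] q [-0.21  0.38  1.71  0.    1.06 -0.16] F [ 0.1  0.  -1.1] w 0.0117
 d_cm [-0.72  0.04  0.18] turn_x rad 0.006
 upright rotvec (tool) [ 0.    -0.007 -0.002]
21 slot x(y=0) 0.5013 0.5249 slope 0.0418 0.0502
bumper px [321.4 196.2] 361 world [0.514  0.0472 0.2266] tool mm [-3.7 43.5  0.8] slot axis x there 0.5153
slot axis x at tcp y 0.5133
```

arm_command --pt "2 0.1 -0.16 0 -0.003 0 0.8" --pt "2 0 0 0 0 0 0.8" --pt "0.8 0 0 0 0 0 0.8" --pt "0 0 0 0 0 0 0.8"

```text
time: 13.0
position: [0.509, 0.0056, 0.1743]
tool_rot: [0.017, 0.708, -0.016, 0.706]
ft_force: [0.6, 0.6, -1.9]
grip_width: 0.0116
```

```bash
python3 al.py; python3 al.py
```

```text
t 13.0 pos [0.509  0.0056 0.1743] jaw -2.69 tilt [-0.003  0.002] q [-0.21  0.44  1.77  0.    0.93 -0.16] F [ 0.6  0.6 -1.9] w 0.0116
 d_cm [-5.57 -0.13  0.39] turn_x rad 0.007
 upright rotvec (tool) [-0.    -0.003 -0.002]
22 slot x(y=0) 0.5013 0.5249 slope 0.0417 0.0494
bumper px [321.4 196.2] 361 world [0.5118 0.049  0.1781] tool mm [-3.7 43.5  0.8] slot axis x there 0.5153
slot axis x at tcp y 0.5133
t 13.05 pos [0.5093 0.0055 0.1747] jaw -2.69 tilt [-0.002  0.002] q [-0.21  0.44  1.77  0.    0.93 -0.16] F [-0.1 -0.6 -1.2] w 0.0116
 d_cm [-5.53 -0.12  0.37] turn_x rad 0.007
 upright rotvec (tool) [-0.    -0.002 -0.002]
22 slot x(y=0) 0.5 0.5249 slope 0.0558 0.0498
bumper px [321.4 196.3] 359 world [0.5121 0.049  0.1785] tool mm [-3.7 43.5  0.7] slot axis x there 0.515
slot axis x at tcp y 0.5127
```

arm_command --pt "0 -0.1 0.3 0.007 -0.003 -0.002 0.8" --pt "1 0 0 0 0 0 0.8" --pt "0 0 0 0 0 0 0.8" --pt "0 0 0 0 0 0 0.8" --pt "0 0 0 0 0 0 0.8"

```text
time: 13.72
position: [0.5138, 0.004, 0.1657]
tool_rot: [0.019, 0.705, -0.019, 0.709]
ft_force: [0.1, 0.0, -1.3]
grip_width: 0.0117
```

```bash
python3 al.py; python3 al.py
```

```text
t 13.72 pos [0.5138 0.004  0.1657] jaw -3.11 tilt [ 0.005 -0.001] q [-0.21  0.46  1.77  0.    0.91 -0.16] F [ 0.1  0.  -1.3] w 0.0117
 d_cm [-6.43 -0.01 -0.05] turn_x rad -0.0
 upright rotvec (tool) [-0.     0.005  0.001]
25 slot x(y=0) 0.5004 0.5243 slope 0.05 0.0568
bumper px [321.4 196.3] 359 world [0.5169 0.0475 0.1695] tool mm [-3.8 43.5  0.8] slot axis x there 0.5149
slot axis x at tcp y 0.5126
t 13.78 pos [0.5139 0.0041 0.1658] jaw -3.11 tilt [ 0.005 -0.001] q [-0.21  0.46  1.77  0.    0.91 -0.16] F [ 0.   0.9 -0.6] w 0.0118
 d_cm [-6.42 -0.01 -0.06] turn_x rad -0.0
 upright rotvec (tool) [-0.     0.005  0.001]
25 slot x(y=0) 0.5005 0.5244 slope 0.0494 0.0556
bumper px [321.4 196.3] 358 world [0.517  0.0475 0.1696] tool mm [-3.8 43.5  0.7] slot axis x there 0.5149
slot axis x at tcp y 0.5126
```

arm_command --pt "0 0 -0.19 0 0.005 0 0.8" --pt "0 0 0 0 0 0 0.8" --pt "0 0 0 0 0 0 0.8" --pt "0 0 0 0 0 0 0.8"

```text
time: 14.32
position: [0.512, 0.0041, 0.166]
tool_rot: [0.019, 0.707, -0.019, 0.707]
ft_force: [-0.4, 0.2, -1.5]
grip_width: 0.0117
```

```bash
python3 al.py; python3 al.py
```

```text
t 14.32 pos [0.512  0.0041 0.166 ] jaw -3.11 tilt [-0.    -0.001] q [-0.21  0.46  1.77 -0.    0.91 -0.16] F [-0.4  0.2 -1.5] w 0.0117
 d_cm [-6.4  -0.01  0.1 ] turn_x rad -0.0
 upright rotvec (tool) [-0.    -0.     0.001]
25 slot x(y=0) 0.5002 0.5246 slope 0.053 0.0532
bumper px [321.4 196.3] 359 world [0.5151 0.0476 0.1698] tool mm [-3.8 43.5  0.8] slot axis x there 0.5149
slot axis x at tcp y 0.5126
t 14.38 pos [0.512  0.0041 0.166 ] jaw -3.11 tilt [-0.    -0.001] q [-0.21  0.46  1.77 -0.    0.91 -0.16] F [ 0.3  0.2 -1.6] w 0.0118
 d_cm [-6.4  -0.01  0.1 ] turn_x rad -0.0
 upright rotvec (tool) [-0.    -0.     0.001]
25 slot x(y=0) 0.5003 0.5245 slope 0.0513 0.0539
bumper px [321.4 196.3] 359 world [0.5151 0.0476 0.1698] tool mm [-3.8 43.5  0.8] slot axis x there 0.5149
slot axis x at tcp y 0.5127
```

arm_command --pt "0.6 0 0 0 0 0 0.8" --pt "0.5 0 0 0 0 0 0.8" --pt "0.5 0 0 0 0 0 0.8" --pt "0 0 0 0 0 0 0.8"

```text
time: 14.92
position: [0.5117, 0.0042, 0.1484]
tool_rot: [0.019, 0.707, -0.019, 0.706]
ft_force: [-0.4, 0.1, -2.0]
grip_width: 0.0115
```

```bash
python3 al.py
```

```text
t 14.93 pos [0.5117 0.0042 0.1484] jaw -3.11 tilt [-0.001 -0.001] q [-0.21  0.49  1.79 -0.    0.87 -0.16] F [-0.4  0.1 -2. ] w 0.0115
 d_cm [-8.16 -0.01  0.13] turn_x rad -0.0
 upright rotvec (tool) [ 0.    -0.001  0.001]
26 slot x(y=0) 0.5004 0.5253 slope 0.0499 0.0456
bumper px [321.3 196.4] 353 world [0.5148 0.0476 0.1522] tool mm [-3.8 43.5  0.7] slot axis x there 0.5151
slot axis x at tcp y 0.513
```

Foot is in the slot without contact. Continuing down.

arm_command --pt "0.5 0 0.03 0 0 0 0.8" --pt "0.5 0 0 0 0 0 0.8" --pt "0.3 0 0 0 0 0 0.8" --pt "0 0 0 0 0 0 0.8"

```text
time: 15.48
position: [0.5128, 0.0039, 0.1361]
tool_rot: [0.019, 0.707, -0.02, 0.707]
ft_force: [-1.2, -0.1, 5.3]
grip_width: 0.0116
```

```bash
python3 al.py
python3 - <<'E'
from h import *
c=cam("scene"); cv2.imwrite("pics/s9.png",cv2.resize(c["im"][150:330,220:420],(800,720))[:600]); cv2.imwrite("pics/w9.png",cam("wrist")["im"])
E
```

```text
t 15.47 pos [0.5128 0.0039 0.1361] jaw -3.1 tilt [ 0.001 -0.001] q [-0.21  0.51  1.8  -0.    0.84 -0.15] F [-1.2 -0.1  5.3] w 0.0116
 d_cm [-9.39  0.    0.03] turn_x rad -0.0
 upright rotvec (tool) [0.    0.001 0.001]
25 slot x(y=0) 0.5004 0.5256 slope 0.05 0.0412
bumper px [321.2 196.3] 356 world [0.5158 0.0473 0.1399] tool mm [-3.8 43.5  0.7] slot axis x there 0.5152
slot axis x at tcp y 0.5132
```

View pics/w9.png

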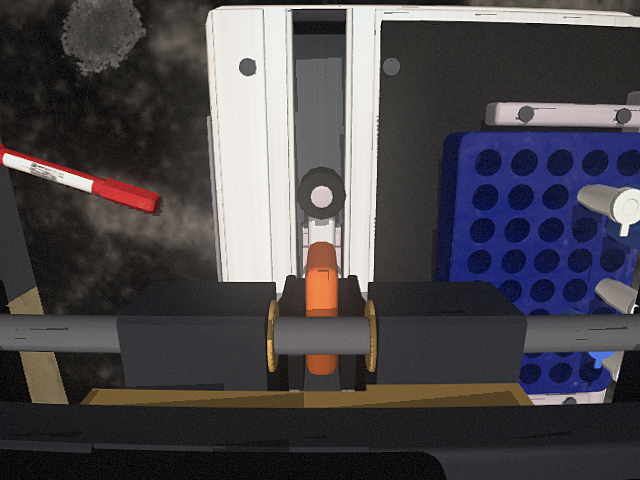

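The bumper at (321,196) is centred over the slot and the stop hasn't slipped in the fingers. I'll press on and watch the force slope.

arm_command --pt "0.3 0 0 0 0 0 0.8" --pt "0.3 0 0 0 0 0 0.8" --pt "0 0 0 0 0 0 0.8"

```text
time: 16.0
position: [0.5128, 0.0038, 0.1317]
tool_rot: [0.018, 0.706, -0.02, 0.708]
ft_force: [-2.4, 0.6, 9.1]
grip_width: 0.0117
```

```bash
python3 al.py
```

```text
t 16.0 pos [0.5128 0.0038 0.1317] jaw -3.09 tilt [ 0.002 -0.002] q [-0.21  0.51  1.8  -0.    0.82 -0.16] F [-2.4  0.6  9.1] w 0.0117
 d_cm [-9.83  0.    0.04] turn_x rad 0.0
 upright rotvec (tool) [0.    0.002 0.002]
25 slot x(y=0) 0.5004 0.5247 slope 0.0502 0.0516
bumper px [321.2 196.3] 358 world [0.5158 0.0473 0.1355] tool mm [-3.9 43.5  0.7] slot axis x there 0.515
slot axis x at tcp y 0.5128
```

```bash
cat > ht.py <<'E'
from h import *
def ht():
    c=cam("wrist"); P=cloud(c)
    f=lambda u,v,r: np.nanmedian(P[v-r:v+r+1,u-r:u+r+1].reshape(-1,3),0)
    b=f(321,196,6); l=[f(237,v,5) for v in (100,150,200)]+[f(410,v,5) for v in (150,230)]
    print("bumper top",b.round(4),"surf z",[round(x[2],4) for x in l],"orange top",f(321,310,3).round(4),f(321,265,3).round(4),"slot floor",f(318,80,4).round(4))
ht(); ht()
E
python3 ht.py
```

```text
bumper top [0.5158 0.0471 0.1335] surf z [np.float64(0.1007), np.float64(0.1006), np.float64(0.1007), np.float64(0.1008), np.float64(0.1006)] orange top [0.5137 0.0107 0.1604] [0.5146 0.0258 0.1556] slot floor [0.517  0.0963 0.0732]
bumper top [0.5157 0.047  0.1333] surf z [np.float64(0.1006), np.float64(0.1008), np.float64(0.1007), np.float64(0.1006), np.float64(0.1006)] orange top [0.5137 0.0105 0.16  ] [0.5146 0.0258 0.1554] slot floor [0.5169 0.0964 0.0732]
```

The depth check puts the grip's middle about 42.5 mm above the platform. I need 37–41 mm, so I'll press about 3.5 mm more.

arm_command --pt "0.3 0 -0.03 0 0 0 0.8" --pt "0.3 0 0 0 0 0 0.8" --pt "0 0 0 0 0 0 0.8"

```text
time: 16.52
position: [0.5128, 0.0038, 0.1286]
tool_rot: [0.018, 0.705, -0.02, 0.708]
ft_force: [-2.3, -0.5, 10.9]
grip_width: 0.0115
```

```bash
python3 ht.py; python3 -c "
from h import *
go(.5125,.004,.128,-93.1);upright()"
```

```text
bumper top [0.5157 0.047  0.1302] surf z [np.float64(0.1007), np.float64(0.1007), np.float64(0.1006), np.float64(0.1005), np.float64(0.1007)] orange top [0.5137 0.0105 0.1568] [0.5145 0.0257 0.1522] slot floor [0.517  0.0959 0.0731]
bumper top [0.5157 0.047  0.1303] surf z [np.float64(0.1007), np.float64(0.1007), np.float64(0.1006), np.float64(0.1005), np.float64(0.1008)] orange top [0.5136 0.0106 0.1571] [0.5145 0.0257 0.1521] slot floor [0.517  0.096  0.0731]
t 16.62 pos [0.5128 0.0038 0.1288] jaw -3.07 tilt [ 0.004 -0.002] q [-0.21  0.52  1.8  -0.    0.81 -0.16] F [-2.9  1.  10.5] w 0.0118
 d_cm [ 0.08  0.02 -0.03] turn_x rad -1.57
 upright rotvec (tool) [0.    0.004 0.002]
```

arm_command --pt "0.25 0 -0.02 0 0.004 0.002 0.8" --pt "0.15 0 0 0.1 0 0 0.8" --pt "0.15 0 0 0.15 0 0 0.8"

```text
time: 17.0
position: [0.5132, 0.0037, 0.1269]
tool_rot: [0.109, 0.698, -0.109, 0.7]
ft_force: [-3.1, 0.2, 11.9]
grip_width: 0.0116
```

```bash
python3 ht.py; python3 -c "
from h import *
go(.5125,.004,.128,-93.1);upright()"
```

```text
bumper top [0.5274 0.0449 0.1285] surf z [np.float64(0.1005), np.float64(0.1007), np.float64(0.1006), np.float64(0.1005), np.float64(0.1008)] orange top [0.5162 0.01   0.1551] [0.5209 0.0246 0.1503] slot floor [0.5403 0.0894 0.1005]
bumper top [0.5276 0.0449 0.1285] surf z [np.float64(0.1001), np.float64(0.1006), np.float64(0.1006), np.float64(0.1006), np.float64(0.1007)] orange top [0.5162 0.0101 0.1552] [0.5209 0.0246 0.1503] slot floor [0.5407 0.0892 0.1003]
t 17.1 pos [0.5133 0.0037 0.1269] jaw -17.64 tilt [ 0.003 -0.001] q [-0.21  0.52  1.8  -0.    0.81  0.1 ] F [-2.4 -0.2 12.4] w 0.0116
 d_cm [-0.11  0.   -0.08] turn_x rad 1.317
 upright rotvec (tool) [ 0.     0.003 -0.   ]
```

arm_command --pt "0.05 0 -0.05 0.165 0 0 0.8" --pt "0.05 0 0 0.165 0 0 0.8" --pt "0.07 0 0 0.165 0 0 0.8" --pt "0.07 0 0 0.165 0 0 0.8"

```text
time: 17.6
position: [0.5137, 0.0044, 0.1292]
tool_rot: [0.336, 0.62, -0.334, 0.625]
ft_force: [-3.6, 2.6, 11.6]
grip_width: 0.0118
```

```bash
python3 -c "
from h import *
go(.5125,.004,.1275,-93.1);upright()"
```

```text
t 17.6 pos [0.5137 0.0044 0.1292] jaw -56.61 tilt [ 0.007 -0.001] q [-0.21  0.52  1.8   0.    0.81  0.78] F [-3.6  2.6 11.6] w 0.0118
 d_cm [ 0.17 -0.12 -0.03] turn_x rad 0.637
 upright rotvec (tool) [ 0.     0.005 -0.006]
```

arm_command --pt "0.3 -0.1 0 0.16 0.005 -0.006 0.8" --pt "0.2 0 0 0.16 0 0 0.8" --pt "0.15 0 0 0.16 0 0 0.8" --pt "0.15 0 0 0.16 0 0 0.8"

```text
time: 18.1
position: [0.5144, 0.0052, 0.1265]
tool_rot: [0.521, 0.479, -0.517, 0.481]
ft_force: [-2.8, 1.4, 13.3]
grip_width: 0.0116
```

```bash
python3 -c "
from h import *
go(.5125,.004,.1275,-93.1);upright()
c=cam('wrist'); cv2.imwrite('pics/w10.png',c['im'])"
```

```text
t 18.1 pos [0.5144 0.0052 0.1265] jaw -94.48 tilt [0.006 0.002] q [-0.21  0.52  1.8   0.    0.81  1.44] F [-2.8  1.4 13.3] w 0.0116
 d_cm [-0.1  -0.18  0.14] turn_x rad -0.024
 upright rotvec (tool) [-0.    -0.002 -0.006]
```

View pics/w10.png

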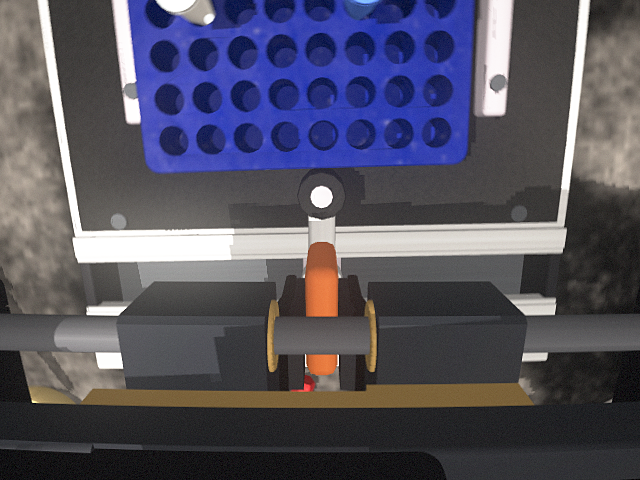

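The turn is done: the arm points at the block, with the bumper at (321,196) in front of the block's edge (row 168). Next I'll centre it and let it rise.

arm_command --pt "0.1 -0.2 0 -0.02 -0.002 -0.006 0.8" --pt "0 0 0 0 0 0 0.8"

```text
time: 18.4
position: [0.5146, 0.0053, 0.1284]
tool_rot: [0.517, 0.482, -0.514, 0.486]
ft_force: [-3.6, -1.0, 11.0]
grip_width: 0.0114
```

```bash
python3 -c "
from h import *
go(.5125,.004,.135,-93.1);upright()"
```

```text
t 18.4 pos [0.5146 0.0053 0.1284] jaw -93.61 tilt [ 0.006 -0.   ] q [-0.21  0.52  1.8   0.    0.81  1.43] F [-3.6 -1.  11. ] w 0.0114
 d_cm [-0.66 -0.2   0.15] turn_x rad -0.009
 upright rotvec (tool) [ 0.     0.    -0.006]
```

arm_command --pt "-0.2 -0.3 0 -0.009 0 -0.006 0.8" --pt "-0.2 -0.2 0 0 0 0 0.8" --pt "0 0 0 0 0 0 0.8"

```text
time: 18.77
position: [0.5141, 0.0053, 0.133]
tool_rot: [0.516, 0.483, -0.511, 0.489]
ft_force: [1.0, -0.6, 1.6]
grip_width: 0.0115
```

```bash
python3 -c "
from h import *
go(.5125,.004,.135,-93.1);upright()"
```

```text
t 18.77 pos [0.5141 0.0053 0.133 ] jaw -93.18 tilt [ 0.011 -0.001] q [-0.21  0.51  1.8   0.    0.82  1.42] F [ 1.  -0.6  1.6] w 0.0115
 d_cm [-0.2  -0.15  0.14] turn_x rad -0.001
 upright rotvec (tool) [ 0.     0.    -0.011]
```

```bash
cat > ht2.py <<'E'
from blk import *
def run():
    c=cam("wrist"); P=cloud(c); f=lambda u,v,r: np.nanmedian(P[v-r:v+r+1,u-r:u+r+1].reshape(-1,3),0)
    b=f(321,196,6); s=[f(u,v,4)[2] for u,v in ((150,210),(240,205),(420,205),(490,200),(150,243),(480,238))]
    print("bumper top",b.round(4),"in shaker",sh(b).round(4),"surf",np.round(s,4),"mid above",(b[2]-np.median(s)+.010).round(4))
run();run()
E
python3 ht2.py
```

```text
bumper top [0.5593 0.0016 0.1349] in shaker [[-0.0137 -0.0002]] surf [0.1006 0.1007 0.1006 0.1008 0.1006 0.1008] mid above 0.0443
bumper top [0.5592 0.0016 0.135 ] in shaker [[-0.0138 -0.0001]] surf [0.1004 0.1006 0.1008 0.1008 0.1007 0.1007] mid above 0.0443
```

arm_command --pt "0 -0.2 0 0 0 -0.011 0.8" --pt "-0.1 -0.1 0 0 0 0 0.8" --pt "-0.1 0 0 0 0 0 0.8" --pt "0 0 0 0 0 0 0.8"

```text
time: 19.38
position: [0.5141, 0.0052, 0.1331]
tool_rot: [0.515, 0.484, -0.513, 0.487]
ft_force: [2.3, 0.3, -2.4]
grip_width: 0.0114
```

```bash
python3 ht2.py; python3 -c "
from h import *
go(.5125,.004,.135,-93.1);upright()"
```

```text
bumper top [0.5594 0.0015 0.1349] in shaker [[-0.0136 -0.0002]] surf [0.1006 0.1005 0.1007 0.1007 0.1005 0.1008] mid above 0.0442
bumper top [0.5593 0.0015 0.1348] in shaker [[-0.0137 -0.0002]] surf [0.1005 0.1007 0.1008 0.1005 0.1007 0.1009] mid above 0.0442
t 19.48 pos [0.5141 0.0053 0.1332] jaw -93.24 tilt [ 0.005 -0.   ] q [-0.21  0.51  1.8   0.    0.83  1.42] F [ 2.5  0.8 -8. ] w 0.0114
 d_cm [-0.18 -0.15  0.14] turn_x rad -0.003
 upright rotvec (tool) [-0.    -0.    -0.005]
```

Run:
```python
from h import *
for n in ("w4","w6","w7"):
    c=np.load(n+".npy",allow_pickle=True).item(); P=cloud(c); f=lambda u,v,r: np.nanmedian(P[v-r:v+r+1,u-r:u+r+1].reshape(-1,3),0).round(4)
    if n=="w4": print(n,"bumper",f(344,128,2),"orange",f(344,190,3),f(344,175,3),f(344,210,2),"bench",f(440,130,4),f(270,150,4))
    else: print(n,"bumper",f(321,195,5),"orange",f(321,310,3),f(321,265,3),"cam",c["p"].round(4))
```

```text
w4 bumper [ 0.4826 -0.2841  0.0687] orange [ 0.4994 -0.322   0.0949] [ 0.4951 -0.3129  0.0952] [ 0.5053 -0.3342  0.095 ] bench [ 5.610e-01 -2.469e-01  4.000e-04] [ 0.4326 -0.3252  0.0009]
w6 bumper [ 0.4814 -0.2833  0.2498] orange [ 0.4965 -0.3172  0.2765] [ 0.4902 -0.3031  0.2717] cam [ 0.4708 -0.2582  0.4111]
w7 bumper [0.4998 0.0647 0.2277] orange [0.4986 0.0273 0.2541] [0.4993 0.0426 0.2494] cam [0.51   0.0889 0.3892]
```

The height references disagree. In the bench view the bumper's white cap reads 1.5 mm high, so the true grip middle is about 42.7 mm. The nut is therefore under the lip edges but not in the grooves, and the stop sits about 3 mm too far to +x. I'll press down, shift −x and let it rise again.

arm_command --pt "0.3 0 0 0 0 -0.005 0.8" --pt "0.3 -0.2 0 0 0 0 0.8" --pt "0.15 -0.5 0 0 0 0 0.8" --pt "0.1 -0.5 0 0 0 0 0.8"

```text
time: 19.98
position: [0.5124, 0.0051, 0.1331]
tool_rot: [0.52, 0.478, -0.508, 0.492]
ft_force: [6.9, 1.5, -2.6]
grip_width: 0.0118
```

```bash
python3 ht2.py; python3 -c "
from h import *
go(.511,.004,.130,-93.1);upright()"
```

```text
bumper top [0.5576 0.0013 0.136 ] in shaker [[-0.0154 -0.0005]] surf [0.1006 0.1006 0.1007 0.1007 0.1005 0.1008] mid above 0.0453
bumper top [0.5571 0.0012 0.136 ] in shaker [[-0.0159 -0.0006]] surf [0.1006 0.1005 0.1007 0.1007 0.1004 0.1009] mid above 0.0454
t 20.07 pos [0.512  0.005  0.1333] jaw -93.32 tilt [ 0.025 -0.003] q [-0.21  0.5   1.82  0.    0.8   1.42] F [4.2 1.  7.7] w 0.012
 d_cm [ 0.33 -0.1   0.1 ] turn_x rad -0.004
 upright rotvec (tool) [-0.     0.001 -0.025]
```

arm_command --pt "0 -0.15 0 0 0 -0.025 0.8" --pt "0 -0.1 0 0 0 0 0.8" --pt "0 0 0 0 0 0 0.8"

```text
time: 20.45
position: [0.5127, 0.0049, 0.1365]
tool_rot: [0.516, 0.482, -0.513, 0.488]
ft_force: [3.6, -0.4, -5.3]
grip_width: 0.0117
```

```bash
python3 ht2.py; python3 -c "
from h import *
go(.511,.004,.136,-93.1);upright()"
```

```text
bumper top [0.558  0.0011 0.1385] in shaker [[-0.015  -0.0007]] surf [0.1005 0.1007 0.1006 0.1008 0.1005 0.1008] mid above 0.0478
bumper top [0.558  0.001  0.1382] in shaker [[-0.015  -0.0008]] surf [0.1006 0.1008 0.1007 0.1009 0.1005 0.1008] mid above 0.0475
t 20.55 pos [0.5127 0.0049 0.1364] jaw -93.35 tilt [ 0.008 -0.002] q [-0.21  0.5   1.8  -0.    0.83  1.42] F [ 4.   0.4 -2.8] w 0.0118
 d_cm [ 0.04 -0.16  0.1 ] turn_x rad -0.004
 upright rotvec (tool) [ 0.     0.002 -0.008]
```

It rose to 47.6 − 1.5 ≈ 46.1 mm, which means locked. Releasing.

arm_command --pt "0 0.1 0 0 0 0 0.8" --pt "0 0 0 0 0 0 3.5" --pt "0 0 0 0 0 0 3.5" --pt "0 0 0 0 0 0 3.5" --pt "-2 0 0 0 0 0 3.5" --pt "-4 0 0 0 0 0 3.5" --pt "-4 0 0 0 0 0 3.5" --pt "0 -3 0 0 0 0 3.5" --pt "0 0 0 0 0 0 3.5" --grip_force 20

```text
time: 21.68
position: [0.4763, 0.0072, 0.238]
tool_rot: [-0.511, -0.487, 0.517, -0.484]
ft_force: [-0.6, -0.1, -0.5]
grip_width: 0.0346
```

```bash
python3 -c "
from blk import *
go(.511,.004,.136,-93.1);upright()
c=cam('wrist'); np.save('w11.npy',c,allow_pickle=True); cv2.imwrite('pics/w11.png',c['im'])
P=cloud(c); m=hsvmask(c['im'],[3,120,100],[20,255,255],(230,80,420,330)); q=P[m>0]; q=q[~np.isnan(q[:,2])]; print('orange z pct',np.percentile(q[:,2],[50,80,90,97]).round(4))
print(rect(c,big(m),.164))"
```

```text
t 21.68 pos [0.4763 0.0072 0.238 ] jaw -93.27 tilt [-0.009 -0.001] q [-0.22  0.31  1.77 -0.    1.07  1.41] F [-0.6 -0.1 -0.5] w 0.0346
 d_cm [10.17  3.57  0.1 ] turn_x rad -0.003
 upright rotvec (tool) [0.    0.002 0.009]
orange z pct [0.164  0.1648 0.1653 0.1657]
(array([516.5,   3.3]), array([14.4, 43.3]), 86.71)
```

View pics/w11.png

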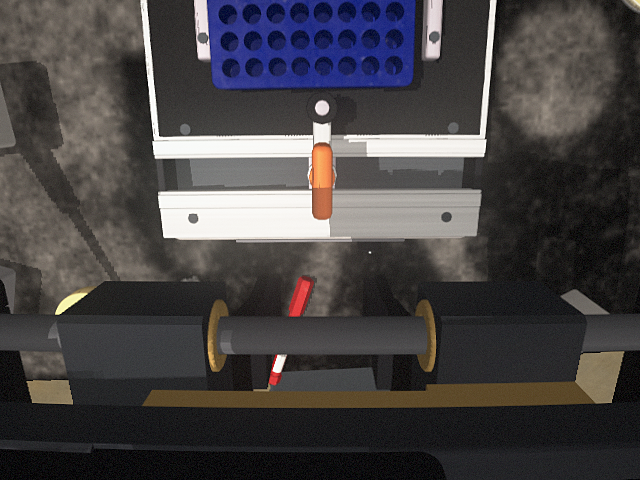

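Run:
```python
from blk import *
for k in range(2):
    c=cam("wrist"); g=cv2.cvtColor(c["im"],cv2.COLOR_BGR2GRAY).astype(int); U=[];L=[]
    for u in list(range(200,300,5)):
        br=np.nonzero(g[130:230,u]>150)[0]; i=np.argmax(np.diff(br)); U.append((u,130+br[i]+.5)); L.append((u,130+br[i+1]-.5))
    A,B=onz(c,U,.1),onz(c,L,.1); pa=np.polyfit(A[:,1],A[:,0],1); pb=np.polyfit(B[:,1],B[:,0],1)
    ax=lambda y:(np.polyval(pa,y)+np.polyval(pb,y))/2
    P=cloud(c); f=lambda u,v,r: np.nanmedian(P[v-r:v+r+1,u-r:u+r+1].reshape(-1,3),0)
    b=f(321,107,3); m=hsvmask(c["im"],[105,120,30],[130,255,255],(190,0,440,120)); cn=big(cv2.morphologyEx(m,cv2.MORPH_CLOSE,np.ones((15,15))))[:,0]
    F=onz(c,[(u,cn[cn[:,0]==u,1].max()+.5) for u in range(230,400,5)],.128); pf=np.polyfit(F[:,1],F[:,0],1)
    print("slot x",ax(b[1]).round(4),"w",(pa[1]-pb[1]).round(4),"slope",pa[0].round(3),"bumper",b.round(4),"-> grip axis off slot mm",((b[0]-.043-ax(b[1]))*1e3).round(1),"front off slot mm",((np.polyval(pf,b[1])-ax(b[1]))*1e3).round(1),"block yaw rel",round(pf[0]-pa[0],3),"block y mid",(onz(c,[(212,60),(415,60)],.128)[:,1].mean()).round(4))
```

```text
slot x 0.5126 w 0.0242 slope 0.054 bumper [5.613e-01 4.000e-04 1.377e-01] -> grip axis off slot mm 5.7 front off slot mm 57.3 block yaw rel -0.009 block y mid 0.0034
slot x 0.5128 w 0.0243 slope 0.047 bumper [5.621e-01 2.000e-04 1.373e-01] -> grip axis off slot mm 6.2 front off slot mm 56.9 block yaw rel -0.003 block y mid 0.0032
```

The bumper pixel there came from an earlier frame, taken while the arm was still settling. I'll re-measure with detection in the same frame.

arm_command --pt "0 0 0 0 0.002 0.009 3.5" --pt "0 0 0 0 0 0 3.5" --pt "0 0 0 0 0 0 3.5" --pt "0 0 0 0 0 0 3.5"

```text
time: 22.32
position: [0.4808, 0.0061, 0.2369]
tool_rot: [0.515, 0.485, -0.513, 0.486]
ft_force: [-0.2, -0.2, 0.1]
grip_width: 0.0352
```

Run:
```python
from blk import *
go(.4763,.004,.238,-93.1)
for k in range(2):
    c=cam("wrist"); g=cv2.cvtColor(c["im"],cv2.COLOR_BGR2GRAY).astype(int); U=[];L=[]
    for u in list(range(200,300,5)):
        br=np.nonzero(g[125:230,u]>150)[0]; i=np.argmax(np.diff(br)); U.append((u,125+br[i]+.5)); L.append((u,125+br[i+1]-.5))
    A,B=onz(c,U,.1),onz(c,L,.1); pa=np.polyfit(A[:,1],A[:,0],1); pb=np.polyfit(B[:,1],B[:,0],1)
    ax=lambda y:(np.polyval(pa,y)+np.polyval(pb,y))/2
    w=(g>170).astype(np.uint8); w[:88]=0;w[125:]=0;w[:,:305]=0;w[:,340:]=0
    n,lab,st,ce=cv2.connectedComponentsWithStats(w)
    for j in range(1,n):
        if st[j,4]>40: b=onz(c,[ce[j]],.1375)[0]; print(ce[j].round(1),st[j,4],b.round(4),"axis off slot mm",((b[0]-.043-ax(b[1]))*1e3).round(1))
    m=hsvmask(c["im"],[3,120,100],[20,255,255],(280,120,370,260)); print("grip",rect(c,big(m),.164),"slot x",ax(.003).round(4),U[0],L[0])
```

```text
t 22.32 pos [0.4808 0.0061 0.2369] jaw -93.29 tilt [ 0.003 -0.   ] q [-0.22  0.31  1.77  0.    1.06  1.41] F [-0.2 -0.2  0.1] w 0.0352
 d_cm [-0.12 -0.43  0.24] turn_x rad -0.003
[320.5 117.4] 150 [0.5578 0.0008 0.1375] axis off slot mm 2.5
grip (array([516.4,   3.2]), array([14.4, 44.2]), 86.69) slot x 0.5124 (200, np.float64(166.5)) (200, np.float64(199.5))
[320.5 117.4] 149 [0.5578 0.0008 0.1375] axis off slot mm 2.4
grip (array([516.4,   3.2]), array([14.4, 44.2]), 86.69) slot x 0.5125 (200, np.float64(166.5)) (200, np.float64(199.5))
```

Run:
```python
from h import *
c=cam("wrist");P=cloud(c); m=hsvmask(c['im'],[3,120,100],[20,255,255],(280,120,370,260)); q=P[m>0]; q=q[~np.isnan(q[:,2])]
s=P[150:156,190:290,2]; print('orange top',np.percentile(q[:,2],[50,80,90]).round(4),"surf",np.nanmedian(s).round(4))
b=hsvmask(c["im"],[105,120,30],[130,255,255],(190,0,440,120)); v=P[b>0][:,2]; print("block top z",np.nanpercentile(v,[50,80,95]).round(4))
print(workorder.hand_in())
```

```text
orange top [0.164  0.1648 0.1652] surf 0.1005
block top z [0.128  0.129  0.1297]
the job is handed in; nothing more can be done
None
```

The cool block is home against the rear fence and the stop is locked in the channel with its arm pointing at the block. I handed the job in at about 22 s on the robot's clock; it reports no verdict.

**What I did:**
- I pushed the block back with shut fingers until it no longer moved. The last push, to check it was home, reached about 10 N, which is over the 5 N you gave for pushing.
- I lowered the stop lengthwise into the slot, pressed it to about 38 mm above the platform and gave it the quarter turn.
- On the first release the stop sat about 3 mm too far to the rear, with the nut not in the grooves. I shifted it forward, and it sprang up and locked.

**Last checks:**

| Check | Measured | Required |
|---|---|---|
| Grip middle above platform | about 46 mm | 44 to 47.7 mm |
| Arm direction against the shaker's x axis | within about 0.01 rad | within 0.2 rad |
| Stop from the block's middle, along y | about 1 mm | within 40 mm |
| Stop behind the channel axis | about 2.4 mm | within 5 mm |
| Block centre, x in the shaker's frame | about 40 mm | above 38 mm |
| Block turned from square | under 0.01 rad | under 0.06 rad |
| Block top height | 128 mm (flat) | flat |

**Checks that disagreed:**
- The camera put the block's front face about 2 mm forward of its nominal home position, though the push said it was home. The calibration is only good to about 2 mm.
- An earlier stop reading, 6 mm off the channel axis, came from a frame taken while the arm was still settling. I replaced it with the 2.4 mm reading above.
- That 2.4 mm is slightly more than the 2.2 mm of play the grooves should allow, again within calibration error.

I did not measure the petri dish, timer or tape again at the end, but the arm never worked near enough to touch them.

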